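# Put the plaster tools back in their block

### The job

Someone has put the plaster knife in the wide slot of the leaning tool block, where the plaster spatula belongs. Put the knife into the narrow slot beside it and the spatula, which lies on the instrument rest, into the wide slot, each blade first and fully home with the end of its handle down on the block, and let go of them. Leave the bowl, the cast and the jar where they stand.

Things in the scene. Friction and masses are not known exactly. Their poses are not given: they have to be found in the camera images.
- block: Fixed tool block: light wood, 62 mm thick, 160 wide, 118 long, leaning 30 degrees to its front (away from the robot) on a board 170 x 160 x 14 mm. Its sloping top face has two slots side by side. Origin: table level, about the board's middle; x level to its back, y to its left seen from the front, z up.
- wide_mouth (a point): Centre of the wide slot's mouth in the block's sloping top face, 132 mm above the table. Its z points straight out of the slot (30 degrees from vertical, towards the block's front), y level along the slot's width (as the block's y), x across its thickness (up and back). Slot 37 mm wide (y), 6 mm thick (x), 113 mm deep (along -z), mouth bevelled 2 mm.
- narrow_mouth (a point): Centre of the narrow slot's mouth, in the same face, 75 mm from the wide one along that point's -y. Same axes. Slot 25 mm wide (y), 6 mm thick (x), 113 mm deep, mouth bevelled 2 mm. Only the knife fits it.
- knife: Plaster knife, dark wooden handle, slim steel blade, 50 to 110 g. Origin: on its centre line at the blade's root, where the handle's flat end meets the blade; x towards the tip, y across the width, z across the thickness (up side at the start). Blade 95 x 20 x 2.5 mm, narrowing over the last 16. Starts in the wide slot. Home when its origin is at a mouth: the handle's end then stops on the block.
- knife_handle (a point): Centre of the knife's handle, 49 mm behind the knife's origin; same axes. Handle 98 mm long (x), 20 mm wide (y), 16 mm thick (z).
- spatula: Plaster spatula, dark wooden handle, broad steel blade, 80 to 165 g. Origin: on its centre line at the blade's root; x towards the tip, y across the width, z across the thickness (up at the start). Blade 108 x 32 x 2.5 mm, narrowing over the last 16. Starts level on the rest, its centre line 45 mm above the table. Either face may go up. Home when its origin is at the wide mouth.
- spatula_handle (a point): Centre of the spatula's handle, 52.5 mm behind the spatula's origin; same axes. Handle 105 mm long (x), 24 mm wide (y), 18 mm thick (z). The space beside it, between the rest's end walls, is free.
- rest: Fixed steel instrument rest: plate 150 x 78 x 4 mm (length along x) with two thin notched end walls at x = -72 and +72 mm, tips 45 and 53 mm above the table. Origin: underside, centre. The spatula lies along its x in the notches, handle to -x, handle centre about 33 mm to -x of the rest's centre. It stands left or right of the block.
- bowl: Bystander: loose dark rubber mixing bowl, 120 mm across and 66 mm high; origin: underside, centre. It stands on the other side of the block from the rest.
- cast: Bystander: loose cream stone cast of a dental arch, about 62 x 62 x 34 mm; origin: underside, near its centre.
- jar: Bystander: loose amber glass jar with a white cap, 52 mm across, 65 mm high; origin: underside, centre.
Things that resemble listed ones, but are neither listed nor needed, are in the scene too. Leave any red or turquoise look-alike of the knife alone.

How it is judged (in metres and radians):
At the end, for the whole second after the job is handed in: The knife stands in the narrow slot and the spatula in the wide slot, each with its blade's root within 7 mm of the centre of its slot's mouth and in line with the slot within 0.1 rad, released and at rest (distance between knife and narrow_mouth below 0.007 m and angle between the x axis of knife and the z axis of narrow_mouth, either way round below 0.1 rad and distance between spatula and wide_mouth below 0.007 m and angle between the x axis of spatula and the z axis of wide_mouth, either way round below 0.1 rad and linear speed of each of knife, spatula below 0.02 m/s); the robot touches nothing.
It fails at once if the bowl was pushed more than 20 mm from its place (distance of bowl from where it was at the start of the episode above 0.02 m).
It fails at once if the cast was pushed more than 20 mm from its place (distance of cast from where it was at the start of the episode above 0.02 m).
It fails at once if the jar was pushed more than 20 mm from its place (distance of jar from where it was at the start of the episode above 0.02 m).
It also fails if it takes over 70 s, if anything falls off the work surface, if the arm or the gripper's body presses on something with over 40 N, if the wrist force passes 120 N, or if a joint passes its speed limit or range.

### The arm

A 7-joint arm with a two-finger parallel gripper is mounted at the origin on the work surface. World frame = base frame: x ahead of the robot, y to its left, z up, the work surface at z = 0. Lengths are in m, angles in degrees, forces in N, time in s.
With the tool pointing down it reaches from about 0.35 to 0.9 m from the base axis. Payload 19.9 kg.
Tool frame: the origin (TCP) lies at the very end of the fingers, on their centre line; the grasp point (between the pads) lies 19 mm behind it; z points along the fingers, y is the line along which they close (so a half turn about z gives the same grasp; the last joint's range is limited). The gripper opens to 94 mm and grips with 3 to 60 N. Pads are 16 mm wide; open, the fingers measure 119 mm over their backs; the gripper's body (75 mm by 177 mm) begins 78 mm behind the grasp point.
Start: joints at [65.575, 23.915, -0.59, 92.452, 0.269, 63.638, -3.037], TCP at [0.235, -0.579, 0.205] pointing down, gripper open.
Joint ranges: [-161.28, 161.28], [-22.2, 115.67], [-73.04, 71.86], [3.21, 147.25], [-68.34, 248.33], [10.77, 114.83], [-161.83, 161.83]. Speed limits (degrees/s): [108.29, 108.29, 136.94, 136.94, 172.46, 172.46, 172.46].

### API

Orientations are given as a 3x3 rotation matrix whose columns are the frame's x, y, z axes.
In Python, from station import * gives the robot as it stands.
- The arm moves only by the tool play_rows, never from a script. Its argument "increments" is a list of rows, each an object of numbers: "hand": the opening in per cent of the stroke, from 0 (shut) to 100 (fully open); "x", "y", "z": the shift along the tool's x, y, z in mm; "roll": the turn about the tool's z in degrees. In form: [{"hand": .., "x": .., "y": .., "z": .., "roll": ..}, ...]. A call has 1 to 20 rows; each row is the pose to reach, as a shift and turn from the pose commanded when the call began, along the tool's axes at that moment; what a row does not reach only later rows make up. A row lasts 1/8 s, in which the tool goes at most 62.5 mm and 10.7 degrees, less where a joint would pass 70% of its speed; a pose out of reach is approached as far as the arm can. A call with a gripper value outside its range is refused whole. The fingers move at their own pace and stop on an object; "newtons" is the grip in N (left out, the last holds). Time passes only in rows, so rows that repeat a pose let the fingers close. It gives the time, the measured TCP pose, the force, the opening and the grip force at its end, in the units of the state.
- state(): the state, without advancing time (a new reading comes with each control period).
- capture(name): name is "scene" or "top" or "wrist"; returns a dict with "image" (420x560x3 uint8, blue, green, red), "z_map" (420x560 float32, m along the optical axis (not along the pixel's ray), 0 where there is no reading), "mtx" (3x3 intrinsics, pixels), "D" ([k1, k2, p1, p2, k3] as OpenCV has them; the pictures are not rectified), "eye" and "orientation" of the camera in the world; the wrist camera has in their place "tool_from_camera" (4x4, takes a point from camera to tool coordinates, whose origin is the TCP and whose axes are the flange's). Camera axes: x right, y up, looking along -z (the intrinsics and any distortion apply to the point x, -y, -z); pixel columns grow to the right and rows downward; lengths in m; the calibration is good to about 2 mm. A picture is of the moment at which its call begins: read the wrist's pose just before it.
- hand_in(): hands the job in; it is judged then, once.
The state is a dict: "time": time; "joint_positions": joint angles; "joint_vel": joint speeds; "effort": joint torques, N m; "ee_pos": TCP position; "tcp_rot": TCP orientation; "wrist_force": force on the tool from outside, world axes, zero at the start; "torque": the same for the moment, N m; "grip_width": finger opening in m; "finger_force": force on a finger pad.
Only numpy, scipy, OpenCV 4.12 (cv2) and the standard library are available. Lean on these libraries where they do the work, as an engineer would, in place of code of your own. Each camera call takes 0.05 s, during which the arm holds its last target. There are 200 camera calls.

## Working session

There is one attempt and no reset: what is moved stays moved. The work goes in short steps, Python scripts to look and compute and a tool call to move; the robot and the scene stay as the last step left them, time stands still between calls to the robot, and variables do not carry over. Pictures are saved under pics/ and viewed, at most 10 in all, crops included, and the job is handed in when it is done.

Besides the shell and the picture viewer there is one more tool, called after ">>>" by a JSON object that holds its "name" and its "arguments", one argument or row to a line. play_rows: Moves the arm, as the interface text tells. Its arguments: {"type":"object","properties":{"increments":{"type":"array"},"newtons":{"type":"number"}},"required":["increments"]}

```bash
mkdir -p pics; cat > h.py <<'E'
from station import *
import numpy as np, cv2
def grab(n):
    c=capture(n); np.savez('pics/'+n+'.npz',**{k:np.array(v) for k,v in c.items()}); return c
def pts(c,uv,T=None):
    uv=np.array(uv,float).reshape(-1,2)
    n=cv2.undistortPoints(uv[:,None],np.array(c['mtx']),np.array(c['D']))[:,0]
    z=np.array([c['z_map'][int(round(v)),int(round(u))] for u,v in uv])
    P=np.c_[n[:,0]*z,-n[:,1]*z,-z]
    if 'eye' in c: return P@np.array(c['orientation']).T+np.array(c['eye'])
    s=T; M=np.array(c['tool_from_camera']); P=P@M[:3,:3].T+M[:3,3]
    return P@np.array(s['tcp_rot']).T+np.array(s['ee_pos'])
def cloud(c,T=None):
    v,u=np.mgrid[0:420,0:560]; return pts(c,np.c_[u.ravel(),v.ravel()],T).reshape(420,560,3)
E
python3 - <<'E'
from h import *
s=state();print(s['ee_pos'],np.round(s['tcp_rot'],3),s['time'])
for n in('scene','top'):
    c=grab(n); cv2.imwrite(f'pics/{n}0.png',cv2.resize(c['image'],(784,588))); print(n,c['eye'],np.round(c['orientation'],2).tolist())
E
```

```text
[ 0.23443706 -0.57896523  0.20482771] [[ 0.927  0.375 -0.001]
 [ 0.375 -0.927  0.001]
 [-0.    -0.001 -1.   ]] 0.0
scene [ 1.53158142 -0.08368941  1.04248249] [[0.07, -0.69, 0.72], [1.0, 0.05, -0.05], [-0.0, 0.72, 0.69]]
top [0.41232378 0.01704766 1.05983013] [[0.01, 0.98, -0.19], [-1.0, 0.01, 0.01], [0.01, 0.19, 0.98]]
```

View pics/scene0.png

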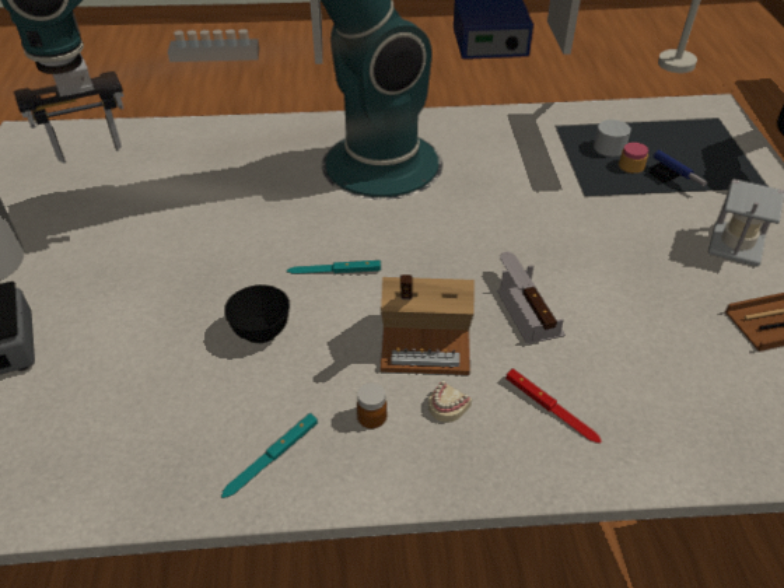

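View pics/top0.png

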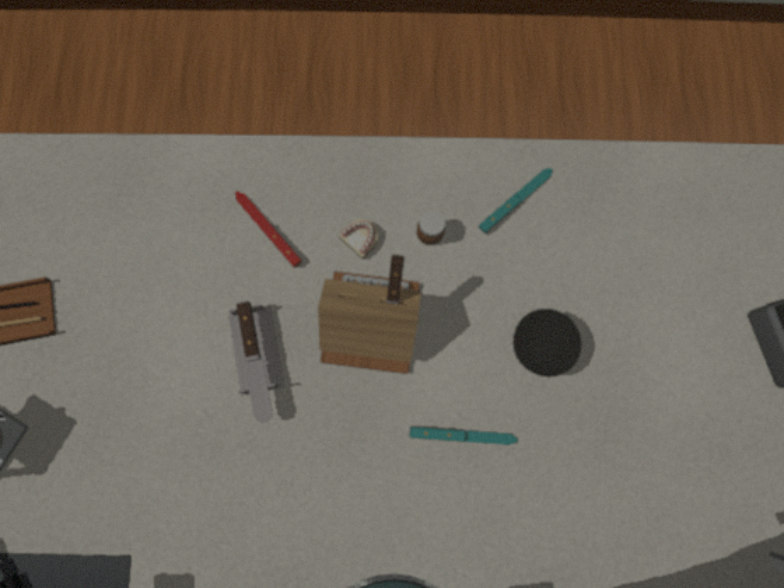

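```bash
python3 - <<'E'
import numpy as np,cv2
a=np.load('pics/scene.npz')['image'][170:275,262:412]; b=np.load('pics/top.npz')['image'][175:305,160:310]
f=lambda i:cv2.resize(i,None,fx=5.3,fy=5.3,interpolation=cv2.INTER_CUBIC)
cv2.imwrite('pics/c1.png',f(a)); cv2.imwrite('pics/c2.png',cv2.resize(b,None,fx=4.5,fy=4.5,interpolation=cv2.INTER_CUBIC))
E
```

```text
(no output)
```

View pics/c1.png

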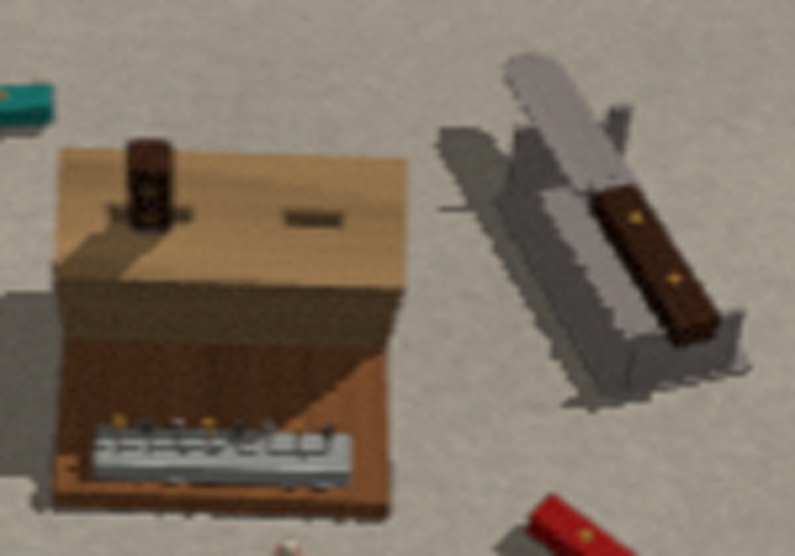

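View pics/c2.png

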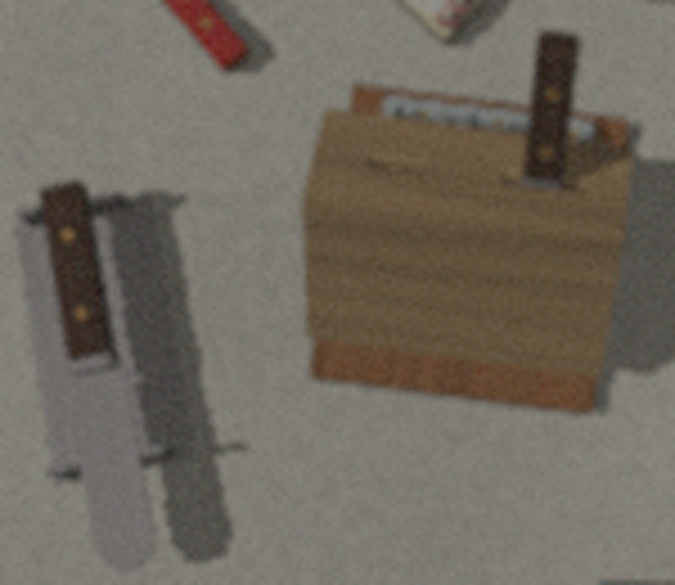

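```bash
cat >> h.py <<'E'
class C(dict): pass
def load(n):
    f=np.load('pics/'+n+'.npz'); return {k:f[k] for k in f.files}
def rays(c,uv):
    n=cv2.undistortPoints(np.array(uv,float).reshape(-1,1,2),c['mtx'],c['D'])[:,0]
    return np.c_[n[:,0],-n[:,1],-np.ones(len(n))]@c['orientation'].T
def onplane(c,uv,n,d):
    r=rays(c,uv); return c['eye']+r*((d-c['eye']@n)/(r@n))[:,None]
E
python3 - <<'E'
from h import *
np.set_printoptions(precision=4,suppress=True)
F=lambda l,s,o:[(o[0]+u/s,o[1]+v/s) for u,v in l]
c=load('scene'); t=load('top')
S=lambda l:F(l,5.3,(262,170)); T=lambda l:F(l,4.5,(160,175))
def planefit(c,poly):
    m=np.zeros((420,560),np.uint8); cv2.fillPoly(m,[np.round(poly).astype(int)],1)
    v,u=np.nonzero(m&(c['z_map']>0)); P=pts(c,np.c_[u,v])
    for _ in range(4):
        q=P.mean(0); n=np.linalg.svd(P-q)[2][2]; n*=np.sign(n[2]); r=(P-q)@n; P=P[abs(r)<max(.002,1.5*r.std())]
    return n,q@n,len(P)
n,d,k=planefit(c,S([(205,165),(395,170),(395,200),(205,198)])+S([(205,230),(395,235),(395,275),(150,270)])[::1])
n1,d1,_=planefit(c,S([(210,165),(395,170),(390,278),(205,275)]))
print('scene plane',n1,d1,'tilt',np.degrees(np.arccos(n1[2])))
E=onplane(c,S([(62,150),(407,160),(403,290),(57,280)]),n1,d1);print('corners',E)
print('edges',np.linalg.norm(E-np.roll(E,-1,0),axis=1), 'ctr',E.mean(0))
W=onplane(c,S([(285,214),(314,217),(345,221),(108,213),(150,213),(192,213)]),n1,d1);print('slots',W)
n2,d2,_=planefit(t,T([(330,125),(515,150),(510,215),(315,185)]));print('top plane',n2,d2,np.degrees(np.arccos(n2[2])))
print('table z scene/top',pts(c,S([(450,450),(650,30)])),pts(t,T([(250,300),(250,400)])))
print('spat handle top', pts(t,T([(65,200),(77,260),(90,340)])),'blade',pts(t,T([(95,385),(110,470),(128,555)])))
print('spat scene',pts(c,S([(612,210),(655,260),(700,315),(590,150),(530,75)])))
print('knife',pts(t,T([(557,45),(552,95),(546,165)])),pts(c,S([(150,150),(150,180),(150,215)])))
h=onplane(t,T([(42,190),(85,182),(112,352),(70,362),(130,570)]),np.array([0,0,1.]),.050);print('handle corners z=.05',h)
E
```

```text
scene plane [ 0.4716 -0.0518  0.8803] 0.3968241372452161 tilt 28.32096121044494
corners [[ 0.5652 -0.0305  0.1462]
 [ 0.5831  0.1268  0.1459]
 [ 0.6372  0.119   0.1164]
 [ 0.6197 -0.0366  0.1166]]
edges [0.1583 0.0621 0.1565 0.0623] ctr [0.6013 0.0447 0.1313]
slots [[ 0.6011  0.069   0.1329]
 [ 0.6035  0.082   0.1323]
 [ 0.6063  0.0959  0.1316]
 [ 0.5937 -0.0114  0.1321]
 [ 0.5954  0.0077  0.1323]
 [ 0.597   0.0268  0.1326]]
top plane [ 0.5026 -0.0631  0.8622] 0.41183005261637035 30.431235750491425
table z scene/top [[ 0.6351  0.1504  0.0022]
 [ 0.3304  0.3129 -0.0024]] [[0.5471 0.1692 0.0013]
 [0.4906 0.1673 0.0006]]
spat handle top [[0.5936 0.2637 0.0566]
 [0.5613 0.2562 0.0532]
 [0.5178 0.2466 0.0547]] blade [[0.4946 0.245  0.0443]
 [0.4493 0.2344 0.0456]
 [0.4048 0.2219 0.0494]]
spat scene [[0.53   0.2438 0.0546]
 [0.5677 0.2569 0.0563]
 [0.6002 0.2725 0.0504]
 [0.4729 0.2456 0.0423]
 [0.4174 0.2243 0.0462]]
knife [[0.6395 0.0004 0.2191]
 [0.621  0.0021 0.1969]
 [0.5971 0.0041 0.1485]] [[0.6412 0.0028 0.2142]
 [0.6451 0.0026 0.2004]
 [0.6161 0.0057 0.1512]]
handle corners z=.05 [[0.6003 0.2783 0.05  ]
 [0.6049 0.255  0.05  ]
 [0.512  0.2355 0.05  ]
 [0.5064 0.2578 0.05  ]
 [0.3971 0.2203 0.05  ]]
```

Top and scene views: the knife is the dark handle standing in the block's left slot, scene (405,285). The spatula is the dark handle and broad blade on the rest, scene (530,290). The look-alikes are red (552,405), turquoise (275,455) and turquoise (335,268), and I'm ignoring them. The crop confirms a dark wooden knife handle at c1 (150,190) and the empty narrow slot at c1 (314,217).

>>> {"name": "play_rows", "arguments": {
  "increments": [
    {"hand": 100, "x": 0, "y": 0, "z": -60, "roll": 0},
    {"hand": 100, "x": 577, "y": -397, "z": -80, "roll": 28.6},
    {"hand": 100, "x": 577, "y": -397, "z": -80, "roll": 28.6},
    {"hand": 100, "x": 577, "y": -397, "z": -80, "roll": 28.6},
    {"hand": 100, "x": 577, "y": -397, "z": -80, "roll": 28.6},
    {"hand": 100, "x": 577, "y": -397, "z": -80, "roll": 28.6},
    {"hand": 100, "x": 577, "y": -397, "z": -80, "roll": 28.6},
    {"hand": 100, "x": 577, "y": -397, "z": -80, "roll": 28.6},
    {"hand": 100, "x": 577, "y": -397, "z": -80, "roll": 28.6},
    {"hand": 100, "x": 577, "y": -397, "z": -80, "roll": 28.6},
    {"hand": 100, "x": 577, "y": -397, "z": -80, "roll": 28.6},
    {"hand": 100, "x": 577, "y": -397, "z": -80, "roll": 28.6},
    {"hand": 100, "x": 577, "y": -397, "z": -80, "roll": 28.6},
    {"hand": 100, "x": 577, "y": -397, "z": -80, "roll": 28.6},
    {"hand": 100, "x": 577, "y": -397, "z": -80, "roll": 28.6},
    {"hand": 100, "x": 577, "y": -397, "z": -80, "roll": 28.6}
  ],
  "newtons": 40
}}

```text
time: 2.1
ee_pos: [0.62, 0.0037, 0.2856]
tcp_rot: [[0.993, -0.116, 0.0], [-0.116, -0.993, -0.001], [0.0, 0.001, -1.0]]
wrist_force: [-0.5, 0.5, 0.1]
grip_width: 0.0937
finger_force: 0.0
```

```bash
python3 - <<'E'
from h import *
s=state(); c=grab('wrist'); np.savez('pics/w1s.npz',p=s['ee_pos'],R=s['tcp_rot'])
print(np.round(c['tool_from_camera'],3).tolist())
cv2.imwrite('pics/w1.png',cv2.resize(c['image'],(784,588)))
E
```

```text
[[-0.001, 0.96, 0.279, 0.083], [1.0, 0.001, 0.0, -0.0], [0.0, 0.279, -0.96, -0.179], [0.0, 0.0, 0.0, 1.0]]
```

View pics/w1.png

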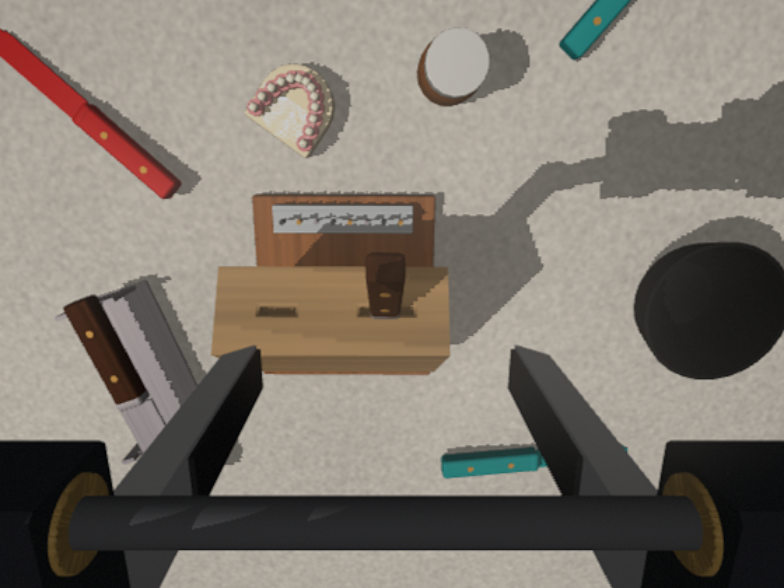

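```bash
cat >> h.py <<'E'
def wcam(s,name='wrist'):
    c=load(name); M=c['tool_from_camera']; R=np.array(s['tcp_rot']); 
    c['orientation']=R@M[:3,:3]; c['eye']=R@M[:3,3]+np.array(s['ee_pos']); return c
def plane(c,polys):
    m=np.zeros((420,560),np.uint8)
    for p in polys: cv2.fillPoly(m,[np.round(p).astype(int)],1)
    v,u=np.nonzero(m&(c['z_map']>0)); P=pts(c,np.c_[u,v])
    for _ in range(4):
        q=P.mean(0); n=np.linalg.svd(P-q,full_matrices=False)[2][2]; n*=np.sign(n[2]); r=(P-q)@n; P=P[abs(r)<max(.002,1.5*r.std())]
    return n,q@n
E
python3 - <<'E'
from h import *
np.set_printoptions(precision=4,suppress=True)
f=np.load('pics/w1s.npz'); s=dict(ee_pos=f['p'],tcp_rot=f['R']); c=wcam(s)
K=lambda l:np.array(l)/1.4
n,d=plane(c,[K([(228,275),(350,275),(350,300),(228,300)]),K([(222,324),(440,324),(440,348),(222,348)])])
print(n,d,np.degrees(np.arccos(n[2])),np.degrees(np.arctan2(n[1],n[0])))
E=onplane(c,K([(218,267),(448,267),(449,356),(212,354)]),n,d);print(E,E.mean(0))
e=E[0]-E[1];g=E[3]-E[2];print('yaw',np.degrees(np.arctan2(-e[0],e[1])),np.degrees(np.arctan2(-g[0],g[1])),np.linalg.norm(e),np.linalg.norm(g))
print('slots',onplane(c,K([(256,312),(277,312),(298,312),(358,312),(386,312),(415,312)]),n,d))
print('knife',pts(c,K([(386,262),(385,280),(386,300),(386,310)])))
print('spat',pts(c,K([(85,310),(108,355),(128,393),(140,415)])))
E
```

```text
[ 0.4963 -0.0602  0.866 ] 0.4088020384330895 29.998967249804515 -6.918693767475785
[[ 0.6344  0.1192  0.1168]
 [ 0.6156 -0.0399  0.1165]
 [ 0.5624 -0.0325  0.1475]
 [ 0.5821  0.1247  0.1471]] [0.5986 0.0429 0.1319]
yaw -6.732768673013936 -7.169825234784748 0.16021673236715575 0.1583748715012837
slots [[ 0.6035  0.0943  0.1327]
 [ 0.6018  0.0801  0.1327]
 [ 0.6002  0.0659  0.1327]
 [ 0.5954  0.0252  0.1326]
 [ 0.5931  0.0063  0.1325]
 [ 0.5908 -0.0134  0.1325]]
knife [[0.6461 0.0003 0.2146]
 [0.6374 0.0018 0.2162]
 [0.6172 0.0036 0.1843]
 [0.6042 0.0051 0.1624]]
spat [[0.5988 0.2605 0.0542]
 [0.5564 0.2527 0.0533]
 [0.5191 0.2444 0.0539]
 [0.4929 0.2438 0.0465]]
```

>>> {"name": "play_rows", "arguments": {
  "increments": [
    {"hand": 100, "z": 60},
    {"hand": 100, "z": 110},
    {"hand": 100, "z": 130},
    {"hand": 100, "z": 130},
    {"hand": 0, "z": 130},
    {"hand": 0, "z": 130},
    {"hand": 0, "z": 130},
    {"hand": 0, "z": 130},
    {"hand": 0, "z": 130},
    {"hand": 0, "z": 130}
  ],
  "newtons": 40
}}

```text
validation failed for argument at $.in...
```

>>> {"name": "play_rows", "arguments": {
  "increments": [
    {"hand": 100, "x": 0, "y": 0, "z": 60, "roll": 0},
    {"hand": 100, "x": 0, "y": 0, "z": 110, "roll": 0},
    {"hand": 100, "x": 0, "y": 0, "z": 130, "roll": 0},
    {"hand": 100, "x": 0, "y": 0, "z": 130, "roll": 0},
    {"hand": 0, "x": 0, "y": 0, "z": 130, "roll": 0},
    {"hand": 0, "x": 0, "y": 0, "z": 130, "roll": 0},
    {"hand": 0, "x": 0, "y": 0, "z": 130, "roll": 0},
    {"hand": 0, "x": 0, "y": 0, "z": 130, "roll": 0},
    {"hand": 0, "x": 0, "y": 0, "z": 130, "roll": 0},
    {"hand": 0, "x": 0, "y": 0, "z": 130, "roll": 0}
  ],
  "newtons": 40
}}

```text
time: 3.4
ee_pos: [0.6204, 0.0053, 0.1554]
tcp_rot: [[0.993, -0.114, -0.0], [-0.114, -0.993, 0.0], [-0.0, -0.0, -1.0]]
wrist_force: [-0.6, 0.7, -0.8]
grip_width: 0.0374
finger_force: 0.0
```

>>> {"name": "play_rows", "arguments": {
  "increments": [
    {"hand": 0, "x": 0, "y": 0, "z": 0, "roll": 0},
    {"hand": 0, "x": 0, "y": 0, "z": 0, "roll": 0},
    {"hand": 0, "x": 0, "y": 0, "z": 0, "roll": 0},
    {"hand": 0, "x": 0, "y": 0, "z": 0, "roll": 0},
    {"hand": 0, "x": 0, "y": 0, "z": 0, "roll": 0},
    {"hand": 0, "x": 5, "y": 0, "z": -8.7, "roll": 0},
    {"hand": 0, "x": 10, "y": 0, "z": -17.3, "roll": 0}
  ],
  "newtons": 40
}}

```text
time: 4.28
ee_pos: [0.6309, 0.0041, 0.1736]
tcp_rot: [[0.993, -0.114, 0.0], [-0.114, -0.993, 0.0], [0.0, -0.0, -1.0]]
wrist_force: [-0.1, 0.5, -0.7]
grip_width: 0.0199
finger_force: 40.0
```

Gripped (19.9 mm). Pull the rest of the way out along the slot.

>>> {"name": "play_rows", "arguments": {
  "increments": [
    {"hand": 0, "x": 10, "y": 0, "z": -17.3, "roll": 0},
    {"hand": 0, "x": 20, "y": 0, "z": -34.6, "roll": 0},
    {"hand": 0, "x": 30, "y": 0, "z": -52, "roll": 0},
    {"hand": 0, "x": 40, "y": 0, "z": -69.3, "roll": 0},
    {"hand": 0, "x": 48, "y": 0, "z": -83, "roll": 0},
    {"hand": 0, "x": 48, "y": -20, "z": -85, "roll": 0},
    {"hand": 0, "x": 48, "y": -50, "z": -87, "roll": 0},
    {"hand": 0, "x": 48, "y": -75, "z": -87, "roll": 0},
    {"hand": 0, "x": 48, "y": -75, "z": -87, "roll": 0},
    {"hand": 0, "x": 48, "y": -75, "z": -87, "roll": 0}
  ],
  "newtons": 40
}}

```text
time: 5.52
ee_pos: [0.6864, 0.0732, 0.2596]
tcp_rot: [[0.993, -0.114, -0.0], [-0.114, -0.993, -0.0], [-0.0, 0.0, -1.0]]
wrist_force: [-0.4, 0.4, -1.5]
grip_width: 0.0199
finger_force: 40.0
```

```bash
python3 - <<'E'
from h import *
s=state(); c=grab('wrist'); np.savez('pics/w2s.npz',p=s['ee_pos'],R=s['tcp_rot']); print(s['ee_pos'],s['grip_width'])
grab('scene');grab('top')
a=c['image']; b=load('scene')['image'][130:250,260:420]
cv2.imwrite('pics/w2.png',np.hstack([cv2.resize(a[60:330,140:420],None,fx=1.55,fy=1.55,interpolation=2),cv2.resize(b,(350,418))[:, :]]) if 0 else cv2.resize(a[60:330,100:460],None,fx=2.2,fy=2.2,interpolation=2))
E
```

```text
[0.68639775 0.07323289 0.25956454] 0.019913890874709232
```

View pics/w2.png

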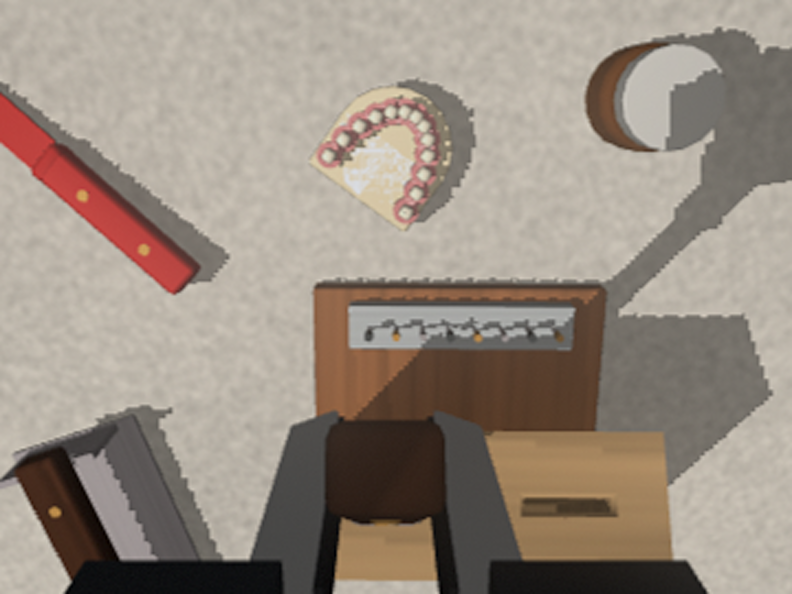

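```bash
python3 - <<'E'
from h import *
c=load('scene'); a=c['image'][130:240,265:385]
cv2.imwrite('pics/s2.png',cv2.resize(a,None,fx=5.4,fy=5.4,interpolation=2))
E
```

```text
(no output)
```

View pics/s2.png

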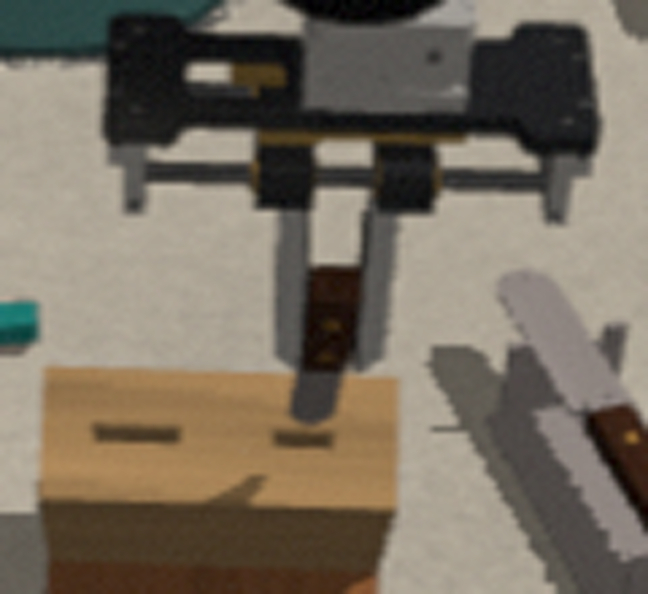

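```bash
python3 - <<'E'
from h import *
np.set_printoptions(precision=4,suppress=True)
c=load('scene'); S=lambda l:np.array(l)/5.4+[265,130]
print(pts(c,S([(333,290),(330,320),(327,350),(320,385),(317,395),(314,408)])))
n=np.array([.4963,-.0602,.866]); d=n@[.6035,.082,.1323]
print(onplane(c,S([(275,435),(303,438),(332,441),(93,433),(136,434),(180,435)]),n,d))
# blade intersections: lateral centre with plane through knife axis containing block-y dir
cl=cloud(c); m=(cl[...,1]>.05)&(cl[...,1]<.11)&(cl[...,2]>.145)&(cl[...,2]<.27)&(cl[...,0]>.605)
w=np.array([.12,.993,0]);w/=np.linalg.norm(w); a=n; o=np.array([.6035,.082,.1323])
P=cl[m]-o; s=P@a; l=P@w; x=P@np.cross(w,a)
for k in range(20,150,8):
    q=(s>k/1e3)&(s<(k+8)/1e3)&(abs(l)<.015)
    if q.sum()>2: print(k,q.sum(),'lat',np.round(1e3*np.percentile(l[q],[5,50,95]),1),'x',np.round(1e3*np.median(x[q]),1))
E
```

```text
[[0.7126 0.0696 0.3161]
 [0.7089 0.0701 0.2976]
 [0.6873 0.0738 0.2622]
 [0.6488 0.0792 0.2068]
 [0.6379 0.0803 0.1908]
 [0.625  0.0818 0.1708]]
[[ 0.6014  0.0693  0.1326]
 [ 0.6038  0.0817  0.1321]
 [ 0.6061  0.0944  0.1316]
 [ 0.5932 -0.0118  0.1317]
 [ 0.5954  0.0074  0.1318]
 [ 0.5976  0.027   0.1319]]
28 6 lat [-3.9 -0.9  6.6] x 0.0
36 6 lat [-4.9  3.4  8.5] x -0.5
44 7 lat [-5.2 -2.8  1. ] x 0.3
52 12 lat [-7.9  3.7  9.5] x 0.4
60 6 lat [-5.5 -2.5  8.5] x 0.2
68 12 lat [-8.5  3.9  9.6] x 0.1
76 6 lat [-6.1 -0.9  5.2] x -0.3
84 6 lat [-5.9  3.2 10.5] x 1.0
92 9 lat [-5.1  1.8  9.8] x 0.7
124 14 lat [-5.2  3.1  9.7] x 7.8
132 8 lat [-5.4  0.8  9.6] x 7.1
140 10 lat [-5.1  0.2  8.9] x 7.9
148 9 lat [-4.7  5.1 10.6] x 7.9
```

Tip is about 1 mm off laterally and aligned in the slot's thickness. Insert, first 45 mm and then check force.

>>> {"name": "play_rows", "arguments": {
  "increments": [
    {"hand": 0, "x": -3, "y": 1.3, "z": 5.2, "roll": 0.3},
    {"hand": 0, "x": -7.5, "y": 1.3, "z": 13, "roll": 0.3},
    {"hand": 0, "x": -12.5, "y": 1.3, "z": 21.7, "roll": 0.3},
    {"hand": 0, "x": -17.5, "y": 1.3, "z": 30.3, "roll": 0.3},
    {"hand": 0, "x": -22.5, "y": 1.3, "z": 39, "roll": 0.3},
    {"hand": 0, "x": -22.5, "y": 1.3, "z": 39, "roll": 0.3}
  ],
  "newtons": 40
}}

```text
time: 6.42
ee_pos: [0.6635, 0.0744, 0.22]
tcp_rot: [[0.993, -0.119, -0.001], [-0.119, -0.993, -0.0], [-0.001, 0.0, -1.0]]
wrist_force: [-0.6, 0.4, -0.3]
grip_width: 0.0199
finger_force: 40.0
```

>>> {"name": "play_rows", "arguments": {
  "increments": [
    {"hand": 0, "x": -7.5, "y": 0, "z": 13, "roll": 0},
    {"hand": 0, "x": -15, "y": 0, "z": 26, "roll": 0},
    {"hand": 0, "x": -22.5, "y": 0, "z": 39, "roll": 0},
    {"hand": 0, "x": -30, "y": 0, "z": 52, "roll": 0},
    {"hand": 0, "x": -33, "y": 0, "z": 57.2, "roll": 0},
    {"hand": 0, "x": -33, "y": 0, "z": 57.2, "roll": 0}
  ],
  "newtons": 40
}}

```text
time: 7.18
ee_pos: [0.6311, 0.0784, 0.1633]
tcp_rot: [[0.993, -0.119, -0.0], [-0.119, -0.993, 0.0], [-0.0, -0.0, -1.0]]
wrist_force: [-0.1, 1.0, -0.5]
grip_width: 0.0201
finger_force: 40.0
```

>>> {"name": "play_rows", "arguments": {
  "increments": [
    {"hand": 0, "x": -2, "y": 0, "z": 3.5, "roll": 0},
    {"hand": 0, "x": -4, "y": 0, "z": 7, "roll": 0},
    {"hand": 0, "x": -5, "y": 0, "z": 8.7, "roll": 0},
    {"hand": 0, "x": -5.5, "y": 0, "z": 9.5, "roll": 0},
    {"hand": 0, "x": -5.5, "y": 0, "z": 9.5, "roll": 0}
  ],
  "newtons": 40
}}

```text
time: 7.8
ee_pos: [0.6274, 0.0789, 0.1562]
tcp_rot: [[0.993, -0.12, 0.004], [-0.12, -0.993, 0.0], [0.004, -0.0, -1.0]]
wrist_force: [-0.3, -2.6, 20.0]
grip_width: 0.0198
finger_force: 40.0
```

>>> {"name": "play_rows", "arguments": {
  "increments": [
    {"hand": 60, "x": 0, "y": 0, "z": 0, "roll": 0},
    {"hand": 60, "x": 0, "y": 0, "z": 0, "roll": 0},
    {"hand": 60, "x": 0, "y": 0, "z": 0, "roll": 0},
    {"hand": 60, "x": 0, "y": 0, "z": 0, "roll": 0},
    {"hand": 60, "x": 0, "y": 0, "z": 0, "roll": 0},
    {"hand": 60, "x": 0, "y": 0, "z": -50, "roll": 0},
    {"hand": 60, "x": 0, "y": 0, "z": -105, "roll": 0},
    {"hand": 60, "x": -20, "y": -50, "z": -105, "roll": -8},
    {"hand": 70, "x": -45, "y": -100, "z": -100, "roll": -16},
    {"hand": 70, "x": -73, "y": -171, "z": -64, "roll": -19},
    {"hand": 70, "x": -73, "y": -171, "z": -64, "roll": -19},
    {"hand": 70, "x": -73, "y": -171, "z": -64, "roll": -19},
    {"hand": 70, "x": -73, "y": -171, "z": -64, "roll": -19}
  ],
  "newtons": 40
}}

```text
time: 9.43
ee_pos: [0.5748, 0.256, 0.2185]
tcp_rot: [[0.978, 0.208, 0.001], [0.208, -0.978, -0.0], [0.001, 0.001, -1.0]]
wrist_force: [0.8, -0.8, -0.3]
grip_width: 0.066
finger_force: 0.0
```

```bash
python3 - <<'E'
from h import *
np.set_printoptions(precision=4,suppress=True)
s=state(); grab('wrist'); np.savez('pics/w3s.npz',p=s['ee_pos'],R=s['tcp_rot']); c=wcam(s); grab('scene')
a=c['image']; b=load('scene')['image'][130:240,265:385]
cv2.imwrite('pics/v3.png',np.hstack([cv2.resize(a,(456,342)),cv2.resize(b,(341,342),interpolation=2)]))
# knife in scene frame
sc=load('scene'); cl=cloud(sc); nn=np.array([.4963,-.0602,.866]); o=np.array([.6036,.0818,.1323]); w=np.array([.12,.993,0]);w/=np.linalg.norm(w)
P=cl-o; S=P@nn; L=P@w; X=P@np.cross(w,nn)
for k in range(8,112,8):
    q=(S>k/1e3)&(S<(k+8)/1e3)&(abs(L)<.03)&(abs(X)<.02)
    if q.sum()>2: print(k,q.sum(),np.round(1e3*np.percentile(L[q],[5,95]),1),'x',np.round(1e3*np.percentile(X[q],80),1))
# spatula handle: dark brown pixels at z .045-.06
w3=cloud(c); hsv=cv2.cvtColor(a,cv2.COLOR_BGR2HSV)
m=(w3[...,2]>.049)&(w3[...,2]<.060)&(abs(w3[...,1]-.255)<.04)&(abs(w3[...,0]-.55)<.08)&(a.max(2)<110)
v,u=np.nonzero(m); Q=w3[m]; print(len(Q)); r=cv2.minAreaRect(np.float32(Q[:,:2]*1e3)); print(r,np.median(Q[:,2]))
E
```

```text
8 10 [-6.8 10.2] x 8.7
16 8 [-8.4  6.6] x 8.6
24 12 [-8.9  9. ] x 8.4
32 9 [-8.9  8.8] x 8.5
40 8 [-5.4  8.6] x 8.5
48 7 [-6.7  8. ] x 8.5
56 9 [-6.7  8.9] x 8.5
64 8 [-7.2  9.4] x 8.4
72 10 [-7.3  8.6] x 8.5
80 12 [-9.   7.9] x 7.8
88 19 [-7.2  8.9] x 8.2
96 44 [-6.9 10.6] x 4.8
2245
((556.2640991210938, 258.2674255371094), (103.13256072998047, 23.498641967773438), 13.11363410949707) 0.05378794156750988
```

View pics/v3.png

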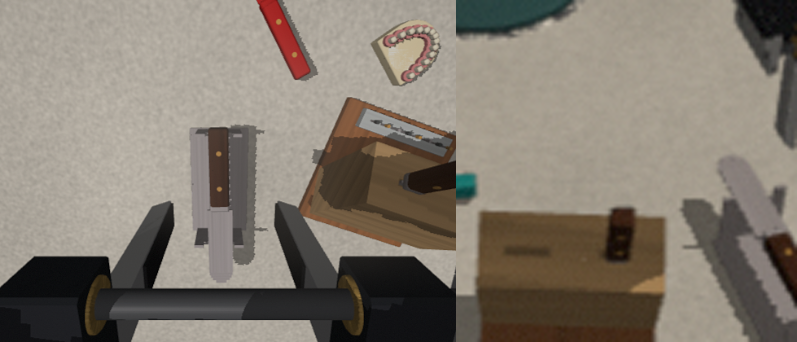

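Knife stands home in the narrow slot, at right panel (620,235). The spatula lies in front of the gripper with its handle at left panel (218,165). Grip the rear of its handle.

>>> {"name": "play_rows", "arguments": {
  "increments": [
    {"hand": 70, "x": 6, "y": -6.5, "z": 50, "roll": -1.1},
    {"hand": 70, "x": 6, "y": -6.5, "z": 100, "roll": -1.1},
    {"hand": 70, "x": 6, "y": -6.5, "z": 150, "roll": -1.1},
    {"hand": 70, "x": 6, "y": -6.5, "z": 180, "roll": -1.1},
    {"hand": 70, "x": 6, "y": -6.5, "z": 192, "roll": -1.1},
    {"hand": 0, "x": 6, "y": -6.5, "z": 192, "roll": -1.1},
    {"hand": 0, "x": 6, "y": -6.5, "z": 192, "roll": -1.1},
    {"hand": 0, "x": 6, "y": -6.5, "z": 192, "roll": -1.1},
    {"hand": 0, "x": 6, "y": -6.5, "z": 192, "roll": -1.1},
    {"hand": 0, "x": 6, "y": -6.5, "z": 192, "roll": -1.1},
    {"hand": 0, "x": 6, "y": -6.5, "z": 192, "roll": -1.1},
    {"hand": 0, "x": 6, "y": -6.5, "z": 192, "roll": -1.1}
  ],
  "newtons": 25
}}

```text
time: 11.02
ee_pos: [0.5785, 0.2652, 0.0264]
tcp_rot: [[0.973, 0.229, 0.0], [0.229, -0.973, 0.0], [0.0, -0.0, -1.0]]
wrist_force: [-0.7, -1.3, 6.5]
grip_width: 0.0238
finger_force: 25.0
```

>>> {"name": "play_rows", "arguments": {
  "increments": [
    {"hand": 0, "x": 0, "y": 0, "z": -20, "roll": 0},
    {"hand": 0, "x": 0, "y": 0, "z": -60, "roll": 0},
    {"hand": 0, "x": 0, "y": 0, "z": -110, "roll": 0},
    {"hand": 0, "x": 0, "y": 0, "z": -170, "roll": 0},
    {"hand": 0, "x": 0, "y": 0, "z": -220, "roll": 0},
    {"hand": 0, "x": 0, "y": 0, "z": -250, "roll": 0},
    {"hand": 0, "x": 0, "y": 0, "z": -250, "roll": 0}
  ],
  "newtons": 25
}}

```text
time: 11.9
ee_pos: [0.5788, 0.2657, 0.2796]
tcp_rot: [[0.973, 0.229, 0.004], [0.229, -0.973, 0.002], [0.004, -0.001, -1.0]]
wrist_force: [0.1, 0.1, -1.6]
grip_width: 0.0235
finger_force: 25.0
```

```bash
cat >> h.py <<'E'
def tilt():
    "spatula line in the vertical plane through the tool's x axis, from scene+top clouds"
    s=state(); R=np.array(s['tcp_rot']); g=np.array(s['ee_pos'])-.019*R[:,2]; Q=[]
    for n in('scene','top'):
        grab(n); P=(cloud(load(n))-g).reshape(-1,3)
        f,y=P@R[:,0],P@R[:,1]; r=np.hypot(f,P[:,2])
        m=(abs(y)<.012)&(r<.20)&(r>.03)&(f<.05)&(f>-.2)&(P[:,2]<.02)&(P[:,2]+g[2]>.02); Q.append(np.c_[f,P[:,2]][m])
        if m.sum()>5:
            q=Q[-1]; far=q[np.hypot(*q.T)>.09]; a=np.degrees(np.arctan2(-far[:,1],-far[:,0]))
            print(n,m.sum(),len(far),'pitch down deg pct',np.round(np.percentile(a,[10,50,90]),1),'reach',np.round(np.hypot(*q.T).max(),3))
    print('tcp',np.round(s['ee_pos'],4),'w',round(s['grip_width'],4),'F',np.round(s['wrist_force'],2),'M',np.round(s['torque'],3),'t',s['time'])
E
python3 -c "
from h import *
tilt()"
```

```text
scene 100 6 pitch down deg pct [-1. -0.  1.] reach 0.182
tcp [0.5788 0.2657 0.2796] w 0.0235 F [ 0.08  0.14 -1.64] M [ 0.025 -0.052 -0.014] t 11.9
```

>>> {"name": "play_rows", "arguments": {
  "increments": [
    {"hand": 0, "x": 0, "y": 0, "z": 0, "roll": 0},
    {"hand": 0, "x": 0, "y": 0, "z": 0, "roll": 0}
  ],
  "newtons": 10
}}

```text
time: 12.25
ee_pos: [0.578, 0.265, 0.2753]
tcp_rot: [[0.973, 0.229, -0.001], [0.229, -0.973, -0.0], [-0.001, 0.0, -1.0]]
wrist_force: [0.2, 0.3, -2.6]
grip_width: 0.0237
finger_force: 10.0
```

```bash
python3 -c "
from h import *
tilt()"
```

```text
scene 99 7 pitch down deg pct [-0.3  0.6  1. ] reach 0.18
tcp [0.578  0.265  0.2753] w 0.0237 F [ 0.22  0.33 -2.6 ] M [-0.006 -0.048 -0.052] t 12.25
```

>>> {"name": "play_rows", "arguments": {
  "increments": [
    {"hand": 0, "x": 0, "y": 0, "z": 0, "roll": 0},
    {"hand": 0, "x": 0, "y": 0, "z": 0, "roll": 0}
  ],
  "newtons": 5
}}

```text
time: 12.6
ee_pos: [0.5782, 0.2652, 0.276]
tcp_rot: [[0.973, 0.229, -0.0], [0.229, -0.973, 0.0], [-0.0, -0.0, -1.0]]
wrist_force: [-0.3, -0.4, -2.0]
grip_width: 0.0245
finger_force: 5.0
```

```bash
python3 -c "
from h import *
tilt()"
```

```text
scene 93 37 pitch down deg pct [51.5 51.8 52.3] reach 0.182
tcp [0.5782 0.2652 0.276 ] w 0.0245 F [-0.26 -0.41 -1.99] M [ 0.002 -0.     0.003] t 12.6
```

>>> {"name": "play_rows", "arguments": {
  "increments": [
    {"hand": 0, "x": 0, "y": 0, "z": 0, "roll": 0},
    {"hand": 0, "x": 0, "y": 0, "z": 0, "roll": 0}
  ],
  "newtons": 40
}}

```text
time: 12.95
ee_pos: [0.5782, 0.2651, 0.276]
tcp_rot: [[0.973, 0.229, -0.0], [0.229, -0.973, 0.0], [-0.0, -0.0, -1.0]]
wrist_force: [1.1, -0.9, -1.0]
grip_width: 0.0236
finger_force: 40.0
```

```bash
python3 -c "
from h import *
tilt()"
```

```text
scene 279 155 pitch down deg pct [73.1 73.9 75. ] reach 0.188
top 31 26 pitch down deg pct [72.  72.5 72.8] reach 0.183
tcp [0.5782 0.2651 0.276 ] w 0.0236 F [ 1.15 -0.88 -1.01] M [ 0.005 -0.013 -0.015] t 12.95
```

>>> {"name": "play_rows", "arguments": {
  "increments": [
    {"hand": 0, "x": 0, "y": 0, "z": -35, "roll": 0},
    {"hand": 0, "x": 0, "y": 0, "z": -75, "roll": 2},
    {"hand": 0, "x": 0, "y": 0, "z": -115, "roll": 4},
    {"hand": 0, "x": 1, "y": 20, "z": -134, "roll": 6},
    {"hand": 0, "x": 3, "y": 55, "z": -134, "roll": 8},
    {"hand": 0, "x": 5, "y": 90, "z": -134, "roll": 10},
    {"hand": 0, "x": 7, "y": 130, "z": -134, "roll": 13},
    {"hand": 0, "x": 9, "y": 170, "z": -134, "roll": 16},
    {"hand": 0, "x": 11, "y": 210, "z": -134, "roll": 18},
    {"hand": 0, "x": 13, "y": 245, "z": -134, "roll": 20.1},
    {"hand": 0, "x": 13.4, "y": 268, "z": -134, "roll": 20.1},
    {"hand": 0, "x": 13.4, "y": 275, "z": -134, "roll": 20.1},
    {"hand": 0, "x": 13.4, "y": 275, "z": -134, "roll": 20.1}
  ],
  "newtons": 40
}}

```text
time: 14.68
ee_pos: [0.6543, 0.0012, 0.41]
tcp_rot: [[0.993, -0.118, -0.0], [-0.118, -0.993, 0.001], [-0.0, -0.0, -1.0]]
wrist_force: [0.5, 1.6, -0.5]
grip_width: 0.0238
finger_force: 40.0
```

```bash
python3 -c "
from h import *
tilt()"
```

```text
scene 424 256 pitch down deg pct [73.1 73.8 75.1] reach 0.188
tcp [0.6543 0.0012 0.41  ] w 0.0238 F [ 0.48  1.57 -0.53] M [ 0.024 -0.044  0.003] t 14.675
```

>>> {"name": "play_rows", "arguments": {
  "increments": [
    {"hand": 0, "x": 0, "y": 0, "z": 30, "roll": 0},
    {"hand": 0, "x": 0, "y": 0, "z": 60, "roll": 0},
    {"hand": 0, "x": 0, "y": 0, "z": 85, "roll": 0},
    {"hand": 0, "x": 0, "y": 0, "z": 100, "roll": 0},
    {"hand": 0, "x": 0, "y": 0, "z": 100, "roll": 0}
  ],
  "newtons": 40
}}

```text
time: 15.4
ee_pos: [0.654, 0.0011, 0.3096]
tcp_rot: [[0.993, -0.118, -0.001], [-0.118, -0.993, 0.0], [-0.001, -0.0, -1.0]]
wrist_force: [0.5, 0.5, -1.0]
grip_width: 0.0235
finger_force: 40.0
```

```bash
cat >> h.py <<'E'
def rel():
    n=np.array([.4963,-.0602,.866]); o=np.array([.595,.0074,.1322]); w=np.array([.12,.993,0]);w/=np.linalg.norm(w)
    P=cloud(load('scene'))-o; S,L,X=(1e3*(P@v) for v in (n,w,np.cross(w,n)))
    for k in range(4,220,12):
        q=(S>k)&(S<k+12)&(abs(L)<25)&(X>-8)&(X<60)
        if q.sum()>3: print(k,q.sum(),'lat',np.round(np.percentile(L[q],[3,97]),1),'x',np.round(np.percentile(X[q],[20,50,80]),1))
E
python3 -c "
from h import *
tilt(); rel()
c=load('scene'); cv2.imwrite('pics/s4.png',cv2.resize(c['image'][110:235,260:380],None,fx=4.6,fy=4.6,interpolation=2))"
```

```text
scene 322 197 pitch down deg pct [73.  73.9 74.9] reach 0.199
tcp [0.654  0.0011 0.3096] w 0.0235 F [ 0.5   0.53 -0.99] M [ 0.027 -0.005  0.005] t 15.4
4 15 lat [-14.8  22.6] x [-4.4  9.1 23.9]
16 16 lat [-6.6 12.8] x [-7.2 -5.7 -5.1]
28 19 lat [-10.9  16.1] x [-7.3 -6.6 -5.7]
```

View pics/s4.png

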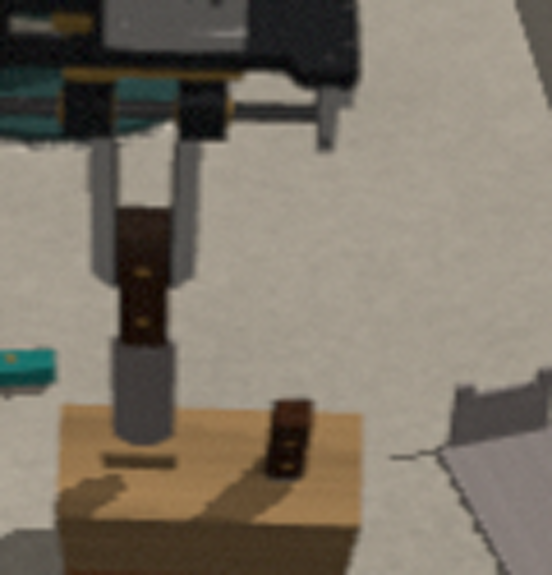

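Tip (143,440) hovers above the wide slot at (140,462), so shift about 2 mm sideways and 5.5 mm along X. Then dip the tip in.

>>> {"name": "play_rows", "arguments": {
  "increments": [
    {"hand": 0, "x": 0, "y": 2, "z": 6, "roll": 0},
    {"hand": 0, "x": -0.2, "y": 2, "z": 11.4, "roll": 0},
    {"hand": 0, "x": -4, "y": 2, "z": 18, "roll": 0},
    {"hand": 0, "x": -7, "y": 2, "z": 23.2, "roll": 0},
    {"hand": 0, "x": -10, "y": 2, "z": 28.4, "roll": 0},
    {"hand": 0, "x": -10, "y": 2, "z": 28.4, "roll": 0}
  ],
  "newtons": 40
}}

```text
time: 16.25
ee_pos: [0.6439, -0.0003, 0.2814]
tcp_rot: [[0.993, -0.119, -0.0], [-0.119, -0.993, -0.0], [-0.0, 0.0, -1.0]]
wrist_force: [0.4, -0.7, -0.7]
grip_width: 0.0239
finger_force: 40.0
```

```bash
sed -i 's/(X>-8)&(X<60)/(X>-60)\&(X<20)\&(P@n>.004)/' h.py; python3 -c "
from h import *
tilt(); rel()"
```

```text
scene 424 313 pitch down deg pct [73.2 74.7 81.5] reach 0.199
tcp [ 6.439e-01 -3.000e-04  2.814e-01] w 0.0239 F [ 0.38 -0.69 -0.73] M [ 0.008 -0.229 -0.019] t 16.25
4 38 lat [-21.3  19.3] x [-4.2 -2.9 -0.7]
16 36 lat [-14.8  13.7] x [-6.8 -5.5 -4.7]
28 27 lat [-12.8  13.8] x [-9.  -7.7 -7. ]
40 34 lat [-14.5  13.6] x [-11.   -9.9  -8.7]
52 30 lat [-14.4  13.5] x [-13.8 -12.3 -11.6]
64 37 lat [-14.3  13.2] x [-15.9 -14.9 -14.1]
76 27 lat [-16.6  15.4] x [-18.3 -17.3 -16.3]
88 11 lat [-16.4  15.5] x [-20.4 -18.7 -14.7]
100 31 lat [-11.4  11. ] x [-15.6 -14.8 -13.4]
112 29 lat [-11.3  10.9] x [-18.1 -17.  -16.1]
124 30 lat [-11.2  10.8] x [-20.4 -19.5 -18.4]
136 33 lat [-11.1  10.7] x [-22.7 -21.8 -20.4]
148 33 lat [-13.1  10.8] x [-25.5 -24.4 -23.3]
160 73 lat [-21.6  21.2] x [-28.9 -27.1 -25.7]
172 94 lat [-23.7  21.4] x [-34.5 -31.2 -28.9]
184 136 lat [-23.6  22.6] x [-43.7 -39.5 -33.4]
196 102 lat [-23.6  22.3] x [-48.5 -45.2 -38.4]
208 58 lat [-23.5  21.9] x [-56.4 -54.  -51.9]
```

>>> {"name": "play_rows", "arguments": {
  "increments": [
    {"hand": 0, "x": 0, "y": 0, "z": 0, "roll": 0},
    {"hand": 0, "x": 7, "y": 0, "z": 2.2, "roll": 0},
    {"hand": 0, "x": 14, "y": 0, "z": 5, "roll": 0},
    {"hand": 0, "x": 21, "y": 0, "z": 8.3, "roll": 0},
    {"hand": 0, "x": 28, "y": 0, "z": 12, "roll": 0},
    {"hand": 0, "x": 34, "y": 0, "z": 15, "roll": 0},
    {"hand": 0, "x": 37.5, "y": 0, "z": 17, "roll": 0},
    {"hand": 0, "x": 37.5, "y": 0, "z": 17, "roll": 0}
  ],
  "newtons": 12
}}

```text
time: 17.35
ee_pos: [0.6815, -0.0047, 0.2643]
tcp_rot: [[0.993, -0.119, -0.0], [-0.119, -0.993, 0.0], [-0.0, -0.0, -1.0]]
wrist_force: [-0.2, 0.3, -1.5]
grip_width: 0.0234
finger_force: 12.0
```

```bash
python3 -c "
from h import *
tilt(); rel()"
```

```text
scene 289 217 pitch down deg pct [61.  63.  69.3] reach 0.2
top 15 15 pitch down deg pct [49.5 50.4 51.1] reach 0.198
tcp [ 0.6815 -0.0047  0.2643] w 0.0234 F [-0.23  0.29 -1.53] M [ 0.035 -0.059 -0.036] t 17.35
4 25 lat [-24.2  20. ] x [ 2.4  3.3 11.1]
16 18 lat [-14.4  12.9] x [2.1 2.6 2.8]
28 20 lat [-12.9  14.1] x [2.1 3.  3.6]
40 17 lat [-16.3  13. ] x [2.6 3.3 3.6]
52 22 lat [-14.7  12.6] x [2.5 3.2 3.4]
64 14 lat [-15.  14.] x [2.5 3.3 3.9]
76 6 lat [-15.3  14. ] x [2.7 3.1 3.4]
88 9 lat [-15.4  12.3] x [ 2.6  4.6 10.5]
100 17 lat [-10.3  11.8] x [ 8.5 11.  11.9]
112 16 lat [-9.2  9.7] x [10.9 11.4 11.7]
124 19 lat [-12.3   8.5] x [10.6 11.3 11.6]
136 18 lat [-10.9   9.7] x [10.6 11.2 11.8]
148 19 lat [-11.8   8.6] x [11.  11.4 12. ]
160 42 lat [-19.2  19.9] x [11.3 13.4 16. ]
172 78 lat [-23.9  22.3] x [ 8. 11. 12.]
184 78 lat [-23.9  21.9] x [ 1.8  4.6 11.2]
196 148 lat [-23.9  21.6] x [-4.2 -0.5  6.9]
208 65 lat [-23.8  23.4] x [-13.7 -11.1  -8.3]
```

>>> {"name": "play_rows", "arguments": {
  "increments": [
    {"hand": 0, "x": -1.6, "y": -0.5, "z": -0.9, "roll": 0},
    {"hand": 0, "x": -7.6, "y": -0.5, "z": 9.5, "roll": 0},
    {"hand": 0, "x": -14.1, "y": -0.5, "z": 20.8, "roll": 0},
    {"hand": 0, "x": -21.6, "y": -0.5, "z": 33.7, "roll": 0},
    {"hand": 0, "x": -26.6, "y": -0.5, "z": 42.4, "roll": 0},
    {"hand": 0, "x": -26.6, "y": -0.5, "z": 42.4, "roll": 0}
  ],
  "newtons": 15
}}

```text
time: 18.2
ee_pos: [0.6545, -0.0011, 0.2216]
tcp_rot: [[0.993, -0.119, -0.001], [-0.119, -0.993, 0.0], [-0.001, 0.0, -1.0]]
wrist_force: [0.0, -0.2, -1.2]
grip_width: 0.0238
finger_force: 15.0
```

No resistance. Continue with the remaining ~46 mm.

>>> {"name": "play_rows", "arguments": {
  "increments": [
    {"hand": 0, "x": -6, "y": 0, "z": 10.4, "roll": 0},
    {"hand": 0, "x": -12, "y": 0, "z": 20.8, "roll": 0},
    {"hand": 0, "x": -17, "y": 0, "z": 29.4, "roll": 0},
    {"hand": 0, "x": -20, "y": 0, "z": 34.6, "roll": 0},
    {"hand": 0, "x": -22, "y": 0, "z": 38.1, "roll": 0},
    {"hand": 0, "x": -23.5, "y": 0, "z": 40.7, "roll": 0},
    {"hand": 0, "x": -24.5, "y": 0, "z": 42.4, "roll": 0},
    {"hand": 0, "x": -24.5, "y": 0, "z": 42.4, "roll": 0}
  ],
  "newtons": 15
}}

```text
time: 19.2
ee_pos: [0.6329, 0.0016, 0.1821]
tcp_rot: [[0.993, -0.12, 0.006], [-0.12, -0.993, -0.0], [0.006, -0.0, -1.0]]
wrist_force: [5.0, -1.8, 13.4]
grip_width: 0.024
finger_force: 15.0
```

```bash
python3 -c "
from h import *
tilt(); rel()"
```

```text
scene 344 194 pitch down deg pct [70.6 79.4 95.7] reach 0.193
tcp [0.6329 0.0016 0.1821] w 0.024 F [ 5.03 -1.76 13.38] M [-0.405 -1.188  0.007] t 19.2
4 20 lat [-17.6  16.1] x [ 8.6  9.2 10.1]
16 13 lat [-9.5 11.9] x [7.7 9.1 9.9]
28 12 lat [-10.   11.1] x [ 9.3  9.5 10.1]
40 18 lat [-10.3  10.7] x [8.5 9.2 9.8]
52 15 lat [-11.2  10.9] x [ 8.5  9.5 10.3]
64 31 lat [-20.3  18.9] x [10.1 12.1 14.1]
76 57 lat [-22.2  23.2] x [ 7.3  9.9 11.1]
88 69 lat [-22.2  22.9] x [0.  3.4 9.2]
100 126 lat [-20.5  22.5] x [-5.2 -1.   6.2]
112 53 lat [-22.3  24.2] x [-15.3 -12.8  -9.9]
124 56 lat [-24.3  24. ] x [-21.5 -19.1 -16.8]
136 14 lat [-23.5  23. ] x [-23.9 -23.4 -22. ]
160 18 lat [-22.   22.6] x [-22.7 -15.9 -14.6]
172 177 lat [-23.4  23.1] x [-36.6 -26.4 -20.2]
184 122 lat [-23.6  23.3] x [-42.7 -39.6 -37.4]
196 109 lat [-17.2  24.4] x [-48.8 -45.6 -42.8]
208 102 lat [-15.2  23.8] x [-55.1 -52.6 -50.1]
```

>>> {"name": "play_rows", "arguments": {
  "increments": [
    {"hand": 60, "x": 0, "y": 0, "z": 0, "roll": 0},
    {"hand": 60, "x": 0, "y": 0, "z": 0, "roll": 0},
    {"hand": 60, "x": 0, "y": 0, "z": 0, "roll": 0},
    {"hand": 60, "x": 0, "y": 0, "z": 0, "roll": 0},
    {"hand": 60, "x": 0, "y": 0, "z": 0, "roll": 0},
    {"hand": 60, "x": 0, "y": 0, "z": -40, "roll": 0},
    {"hand": 60, "x": 0, "y": 0, "z": -90, "roll": 0},
    {"hand": 60, "x": 0, "y": 0, "z": -140, "roll": 0},
    {"hand": 60, "x": -50, "y": 0, "z": -160, "roll": 0},
    {"hand": 60, "x": -100, "y": 0, "z": -160, "roll": 0},
    {"hand": 60, "x": -100, "y": 0, "z": -160, "roll": 0},
    {"hand": 60, "x": -100, "y": 0, "z": -160, "roll": 0}
  ],
  "newtons": 15
}}

```text
time: 20.8
ee_pos: [0.5319, 0.0136, 0.3401]
tcp_rot: [[0.993, -0.12, 0.001], [-0.12, -0.993, -0.0], [0.001, 0.0, -1.0]]
wrist_force: [-0.4, -0.5, -0.3]
grip_width: 0.0564
finger_force: 0.0
```

```bash
python3 -c "
from h import *
s=state(); print(s['ee_pos'],s['wrist_force'])
a=grab('scene'); rel()
cv2.imwrite('pics/s5.png',cv2.resize(a['image'][120:310,150:400],None,fx=3.1,fy=3.1,interpolation=2))"
```

```text
[0.53188252 0.01356843 0.34010375] [-0.40341487 -0.5264589  -0.32071635]
4 24 lat [-17.7  20.7] x [6.8 8.8 9.5]
16 12 lat [-11.1  11.1] x [8.  8.8 9.5]
28 15 lat [-8.2 10.9] x [ 8.3  8.7 10.1]
40 17 lat [-11.5  11.8] x [6.9 8.2 9.6]
52 11 lat [-10.6  11.2] x [8.  8.7 9.2]
64 19 lat [-9.9 10.6] x [8.6 9.  9.3]
76 16 lat [-10.9  11.8] x [7.9 8.8 9.2]
88 23 lat [-9.2 11.8] x [0.9 8.4 8.8]
100 81 lat [-10.8  10.6] x [-4.8  0.7  6.7]
```

View pics/s5.png

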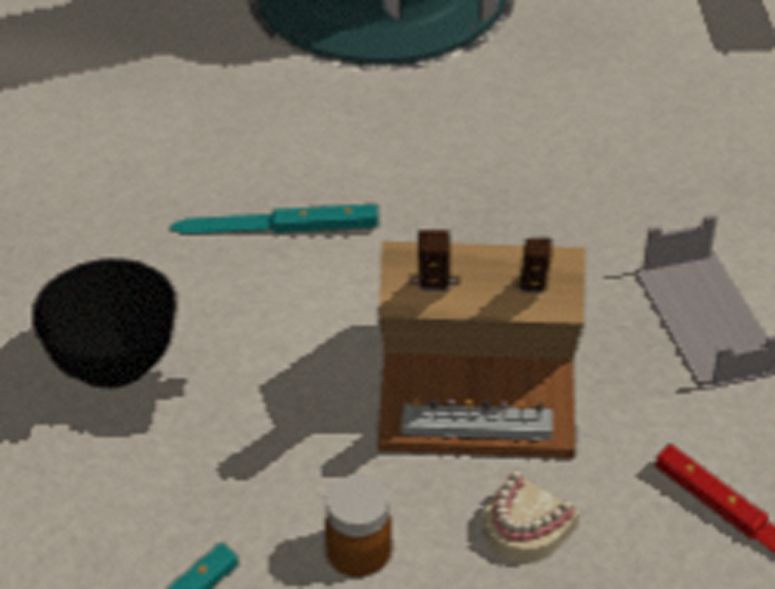

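Both handles stand on the block, spatula at (433,260) and knife at (536,265). The bowl, jar and cast haven't moved. Quick depth check of both handle ends.

```bash
python3 -c "
from h import *
n=np.array([.4963,-.0602,.866]); w=np.array([.12,.993,0]);w/=np.linalg.norm(w); cl=cloud(load('scene'))
for o in ([.595,.0074,.1322],[.604,.0819,.1322]):
    P=cl-np.array(o); S,L,X=(1e3*(P@v) for v in (n,w,np.cross(w,n)))
    q=(S>80)&(abs(L)<8)&(X>-6)&(X<5)&(S<130); print(q.sum(),np.round(np.percentile(S[q],[20,50,80]),1))
    q=(S>-15)&(S<15)&(abs(L)>22)&(abs(L)<28)&(abs(X)<20); print('face',np.round(np.median(S[q]),1))
"
```

```text
33 [103.4 104.8 106.1]
face 0.1
36 [96.  97.2 98.8]
face -0.3
```

Ends at 104.8 mm (handle length 105) and 97.2 mm (handle length 98), so both are fully home.

```bash
python3 -c "
from station import *
print(hand_in())"
```

```text
the job is handed in; nothing more can be done
None
```

The knife is in the narrow slot and the spatula in the wide slot, both fully home to within about 1 mm and released; the bowl, cast and jar look unmoved in the last picture, and the job is handed in (no verdict was returned).

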